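# Unlock and draw out the drip tray of a bowl-finishing turntable

### The job

The drip tray under the turntable needs emptying: take the key from its cedar rest, use its blade to turn both brass screws on the deck anticlockwise until they stop, then put the blade down into the finger hole of the tray's front tab and draw the tray straight out to its stop. Finish by putting the key back upright in its rest. Work the screws and the tray only with the key, not with the gripper, and leave the drying bowl, the clay cup and the copper spatula where they are.

Things in the scene. Friction and masses are not known exactly. Their poses are not given: they have to be found in the camera images.
- stand: Fixed low wooden stand, 285 deep (x) x 260 wide (y) x 48 high to the top of its deck. Origin on the table in line with the two screws, midway between them; +x points to the turntable (disc of 204 diameter, top 72 above the table, axis at x = 135) and -x points out of the tray's open front; the deck's front edge is at x = -35. z up.
- head_left: Head of the captive screw at y = +75 of the stand: a dark steel disc of 54 diameter and 4 thick lying on the deck with a slotted brass boss 42 x 30 x 12 high on it, top 16 above the deck. Its slot is 32 long, 10 wide and 12 deep, closed at the ends, open at the top. Origin on the screw's axis at deck level (slot floor 4 above it, slot mouth 16 above it); its x axis runs along the slot and turns with the screw; z up. Rubs with about 0.08 N m and stays where it is left.
- head_right: The same screw head at y = -75 of the stand.
- screw_left (a joint): Angle of the left screw, rad: 0 = locked (slot along the stand's x), grows anticlockwise seen from above, stop at 1.4 (open, about 80 degrees). Starts between 0 and 0.2. Below about 1.1 its lug under the deck still blocks the tray.
- screw_right (a joint): The same for the right screw, also opening anticlockwise.
- tray (a joint): How far the tray is drawn out along the stand's -x, m: 0 = shut (start), stop at 0.075. Slides with about 1.5 N of friction and stays where it is left.
- tray_front: Front of the drip tray, with a tab that sticks out of it towards the stand's -x: tab 50 (x) x 76 (y) x 12 thick, top 34 above the table, open space below it. Axes as the stand's.
- finger_hole (a point): Centre of the finger hole in the tray's tab, at the level of the tab's top (34 above the table). Round through hole of 34 diameter, 12 deep. Moves with the tray.
- key_grip (a point): Centre of the key's wooden grip. The key stands upright in its rest: grip a flat wooden paddle 40 wide (the key's x) x 14 thick (the key's y) x 50 high; below it a steel collar of 50 diameter, 6 thick, whose top is 25 and underside 31 below this point; then a shaft of 14 diameter, and at the foot a flat blade 24 wide (along the key's x) x 5 thick (y) x 22 high. The blade's end is 93 below this point. z points up along the key. 150 g.
- rest_mouth (a point): Centre of the top of the key's rest, a fixed cedar block 78 x 78 x 70 high with an upright through hole of 34 diameter; this point is on the hole's axis at the top face, 70 above the table. The key hangs in it on its collar (any yaw); its grip centre is then 31 above this point.
- bowl_mid (a point): Middle of the loose open chestnut bowl, 132 in diameter and 88 high, drying on the turntable; this point is on its axis 44 above its foot.
- cup_mid (a point): Middle of the loose clay cup, 72 in diameter and 75 high, on the table; this point is on its axis 37 above the table.
- spatula_grip (a point): Grip of the loose copper spatula, about 170 long, lying on the table.
Not all that is in view belongs to the job. Of the things shaped like the part that bears key_grip, the bare steel one is meant.

How it is judged:
On the way, in this order (a step that is already met when the one before it is completed fails the run):
1. the key is lifted clear of its rest (z of key_grip in the frame of rest_mouth above 0.09 m), for 0.1 s.
2. one screw is open (value of joint any of screw_left, screw_right above 1.2 rad), for 0.1 s.
3. both screws are open (value of joint each of screw_left, screw_right above 1.2 rad), for 0.1 s.
4. the tray is drawn out (value of joint tray above 0.065 m), for 0.2 s.
At the end, for the whole second after the job is handed in: Both screws are turned to 1.2 rad or more (stop at 1.4), the tray is drawn out more than 65 mm (stop at 75), and the key is released and hangs upright in its rest on its collar (grip centre within 14 mm of the hole's axis and 26 to 36 mm above the rest's top, tilt below 0.12 rad) (all of step 3 and value of joint tray above 0.065 m and horizontal distance between key_grip and rest_mouth below 0.014 m and z of key_grip in the frame of rest_mouth between 0.026 and 0.036 m and angle between key_grip's own z axis and vertical below 0.12 rad); the robot touches nothing.
It fails at once if the gripper or arm pushes on a screw head (contact force between any of the fingers, the arm and head_left above 2 N or contact force between any of the fingers, the arm and head_right above 2 N).
It fails at once if the gripper or arm pushes on the tray (contact force between any of the fingers, the arm and tray_front above 2 N).
It fails at once if the bowl, the cup or the spatula is moved by more than 15 mm (distance of any of bowl_mid, cup_mid, spatula_grip from where it was at the start of the episode above 0.015 m).
It also fails if it takes over 72 s, if anything falls off the work surface, if the arm or the gripper's body presses on something with over 40 N, if the wrist force passes 120 N, or if a joint passes its speed limit or range.

### The arm

A 6-joint arm with a two-finger parallel gripper is mounted at the origin on the work surface. World frame = base frame: x ahead of the robot, y to its left, z up, the work surface at z = 0. Lengths are in m, angles in rad, forces in N, time in s.
With the tool pointing down it reaches from about 0.375 to 0.925 m from the base axis. Payload 5.7 kg.
Tool frame: the origin (TCP) lies midway between the tips of the shut fingers; the grasp point (between the pads) lies 19 mm behind it; z points along the fingers, x is the direction in which the jaws open and shut, and the axes are right-handed (so a half turn about z gives the same grasp; the last joint's range is limited). The gripper opens to 88 mm and grips with 3 to 60 N. Pads are 20 mm wide; open, the fingers measure 115 mm over their backs; the gripper's body (75 mm by 178 mm) begins 61 mm behind the grasp point.
Start: joints at [-1.411, 0.359, 1.51, -0, 1.272, -0.115], TCP at [0.163, -0.577, 0.223] pointing down, gripper open.
Joint ranges: [-2.97, 2.97], [-1.01, 2.36], [0.21, 2.38], [-0.96, 4.11], [0.2, 2.71], [-2.98, 2.98]. Speed limits (rad/s): [2.39, 2.39, 3.14, 3.14, 3.14, 3.14].

### API

Orientations are given as a unit quaternion [x, y, z, w].
In Python, from bench import move_ptp, servo_line, goto_joints, move_gripper, sleep, inverse_kinematics, capture, PlanningError, close_job, spot_in, silhouettes, current_clock, current_joint_pos, current_qvel, current_joint_torque, current_position, current_orientation, current_force, current_torque, current_finger_gap gives the robot as it stands. Calls block until the motion is done:
- move_ptp(position, orientation): joint-space move of the TCP to a pose.
- servo_line(position, orientation=None, rate=0.15, contact_N=None): straight line of the TCP; orientation=None keeps the orientation; rate is the mean speed in m/s. With contact_N (N) it stops when the force on the tool has changed by that much, and returns True; else False.
- goto_joints(angles): joint-space move.
- move_gripper(opening): finger opening in m; the grip force is fixed at half the most; returns when the fingers have stopped.
- sleep(seconds).
- inverse_kinematics(position, orientation): joint angles nearest the present ones, or None.
- capture(name): name is "scene" or "top" or "wrist"; returns a dict with "image" (384x512x3 uint8, blue, green, red), "range_z" (384x512 float32, m along the optical axis (not along the pixel's ray), 0 where there is no reading), "intrinsics" (3x3 intrinsics, pixels), "R" (3x3) and "t" (3): a world point X has camera coordinates R X + t. Camera axes: x right, y down, z forward; pixel columns grow to the right and rows downward; lengths in m; the calibration is good to about 2 mm. A picture is of the moment at which its call begins.
A pose or a line that the arm cannot do raises PlanningError and nothing moves.
- close_job(): hands the job in, once; it reports no verdict.
Trained networks look in the newest picture that a camera, given by its name, has taken for a name from the list of things; names that differ only in an ending like _2 or _b are one class to them, and where a whole thing is asked for, a point or a joint stands for the part that bears it (a point fixed in the world has none). Each returns a list of dicts, best first, with "conf" (0 to 1); they miss things now and then, are a little off and sometimes report something else, mostly with a low value. They report only what shows in the picture. A call takes as long as a camera call. They do not tell look-alikes from the thing itself.
- spot_in(camera, query): "xy" ([column, row] in pixels, amid what is visible of it).
- silhouettes(camera, query): "region" (384x512 bool, what is visible of it) and "xy" ([column, row] in pixels, amid what is visible of it).
Readings, each from a call of its own:
- current_clock(): time.
- current_joint_pos(): joint angles.
- current_qvel(): joint speeds.
- current_joint_torque(): joint torques, N m.
- current_position(): TCP position.
- current_orientation(): TCP orientation.
- current_force(): force on the tool from outside, world axes, zero at the start.
- current_torque(): the same for the moment, N m.
- current_finger_gap(): finger opening in m.
Only numpy, scipy, OpenCV 4.12 (cv2) and the standard library are available. Lean on these libraries where they do the work, as an engineer would, in place of code of your own. Each camera call takes 0.05 s, during which the arm holds its last target.

## Working session

There is one attempt and no reset: what is moved stays moved. The work goes in short steps, each a Python script; the robot and the scene stay as the last script left them, time stands still between calls to the robot, and variables do not carry over. Pictures are saved under pics/ and viewed, and the job is handed in when it is done.

```bash
ls; mkdir -p pics; cat > h.py <<'E'
from bench import *
import numpy as np, cv2
def save(c,n,crop=None,s=1):
    im=c["image"]
    if crop: im=im[crop[1]:crop[3],crop[0]:crop[2]]
    if s!=1: im=cv2.resize(im,None,fx=s,fy=s,interpolation=cv2.INTER_CUBIC)
    cv2.imwrite("pics/"+n,im)
def cloud(c):
    z=c["range_z"].astype(float);K=c["intrinsics"];h,w=z.shape
    u,v=np.meshgrid(np.arange(w),np.arange(h))
    P=np.stack([(u-K[0,2])/K[0,0]*z,(v-K[1,2])/K[1,1]*z,z],-1)
    X=(P-c["t"])@c["R"]
    X[z<=0]=np.nan
    return X
def ray(c,xy,zw):
    K=c["intrinsics"];d=np.array([(xy[0]-K[0,2])/K[0,0],(xy[1]-K[1,2])/K[1,1],1.])
    d=c["R"].T@d;o=-c["R"].T@c["t"]
    return o+d*(zw-o[2])/d[2]
E
python3 - <<'E'
from h import *
print(current_clock())
for n in ["scene","top"]:
    c=capture(n);save(c,n+"0.png")
    print(n,-c["R"].T@c["t"],c["intrinsics"][0,0])
    X=cloud(c)
    for q in ["head_left","tray_front","key_grip","finger_hole","rest_mouth","bowl_mid","cup_mid","spatula_grip","stand"]:
        try:
            for s in spot_in(n,q)[:4]:
                x,y=map(int,np.round(s["xy"])); print(q,round(s["conf"],2),np.round(s["xy"],1),np.round(X[y,x],3))
        except Exception as e: print(q,e)
E
```

```text
pics
0.0
scene [1.03961626 0.58489415 1.08295947] 438.9889565215701
head_left 0.74 [263.4 221.2] [0.585 0.124 0.058]
head_left 0.54 [207.1 215.1] [0.689 0.012 0.08 ]
tray_front 0.58 [261.7 197. ] [0.501 0.035 0.   ]
key_grip 0.81 [388.2 241.3] [0.408 0.407 0.082]
key_grip 0.76 [347.2 227.4] [0.465 0.312 0.107]
key_grip 0.65 [380.8 206.5] [0.34  0.332 0.095]
finger_hole 0.66 [262.6 192.5] [0.502 0.041 0.033]
rest_mouth 0.59 [345.  236.7] [0.473 0.319 0.073]
rest_mouth 0.54 [291.4 307.7] [0.695 0.335 0.006]
rest_mouth 0.23 [262.7 191.6] [0.502 0.041 0.033]
bowl_mid 0.74 [209.  214.5] [0.682 0.013 0.079]
bowl_mid 0.37 [224.9 241.6] [0.709 0.108 0.077]
cup_mid 0.67 [196.  132.9] [ 0.499 -0.269  0.053]
spatula_grip 0.8 [289.7 308.2] [0.696 0.333 0.004]
stand 0.97 [223.5 243.8] [0.714 0.109 0.075]
top [0.47966364 0.04991835 1.08268131] 416.26875210057057
head_left 0.67 [214.2 167.5] [0.583 0.118 0.055]
tray_front 0.58 [248.3 186.6] [0.539 0.033 0.024]
key_grip 0.95 [122.6 271.3] [0.339 0.319 0.12 ]
key_grip 0.77 [133.9 222.4] [0.45  0.3   0.103]
key_grip 0.73 [ 94.3 242.2] [0.401 0.403 0.074]
key_grip 0.58 [236.1 186.9] [0.538 0.063 0.032]
finger_hole 0.97 [234.6 192.9] [0.523 0.066 0.033]
rest_mouth 0.68 [145.  222.6] [0.447 0.282 0.07 ]
rest_mouth 0.47 [246.9 187.9] [0.537 0.035 0.003]
rest_mouth 0.35 [130.7 130.5] [0.687 0.339 0.001]
bowl_mid 0.8 [245.7 109.2] [0.725 0.04  0.081]
cup_mid 0.89 [378.  210.1] [ 0.482 -0.305  0.005]
cup_mid 0.65 [238.7 139.6] [0.651 0.056 0.07 ]
spatula_grip 0.82 [131.5 128.8] [0.689 0.335 0.004]
stand 0.63 [241.1 140.3] [0.651 0.051 0.073]
```

View pics/scene0.png

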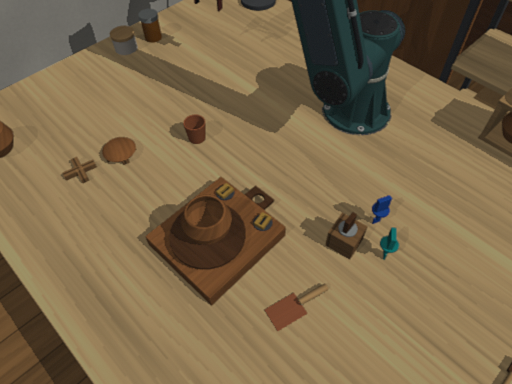

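View pics/top0.png

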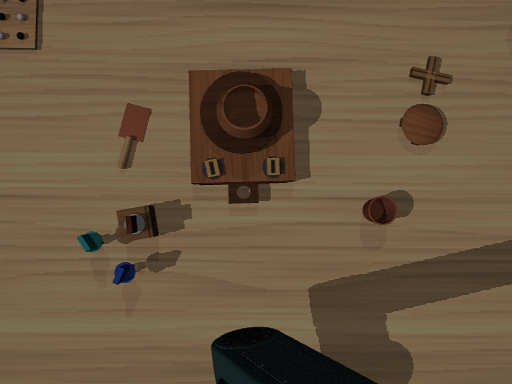

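```bash
python3 - <<'E'
import cv2
a=cv2.imread("pics/scene0.png");b=cv2.imread("pics/top0.png")
cv2.imwrite("pics/crops0.png",cv2.hconcat([cv2.resize(a[180:280,310:430],(480,400),interpolation=3), cv2.resize(b[200:300,75:155],(320,400),interpolation=3)]))
cv2.imwrite("pics/crops1.png",cv2.resize(b[80:240,170:330],(600,600),interpolation=3))
E
```

```text
(no output)
```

View pics/crops0.png

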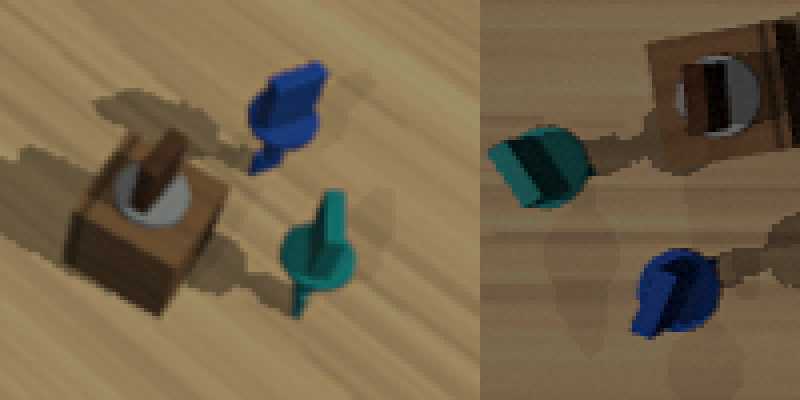

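View pics/crops1.png

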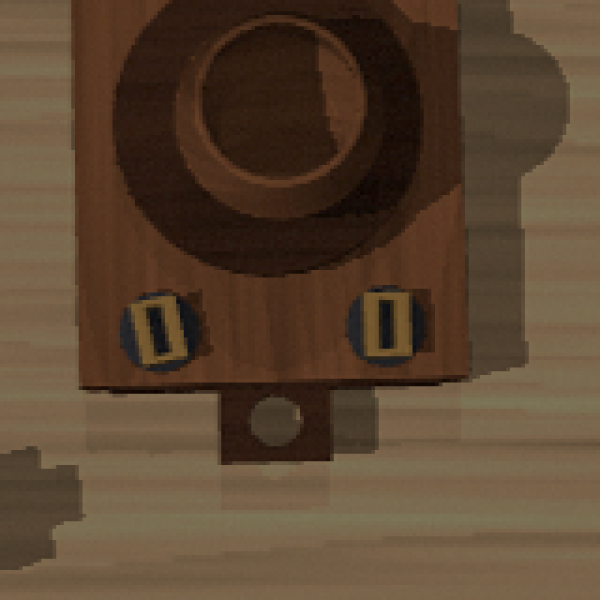

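Three things look like the key in the top view: (134,222), with a wooden grip and bare steel collar, standing in the cedar block; teal at (94,242); blue at (123,271). The crop shows that only (134,222) has a bare steel collar and stands in the rest, so that is the key. The left slot (213,168) is turned slightly anticlockwise, and the right one (273,166) is at about 0.

```bash
python3 - <<'E'
from h import *
from scipy.spatial.transform import Rotation as R
print(current_orientation(), current_finger_gap())
c=capture("wrist");p=np.array(current_position());Rt=R.from_quat(current_orientation()).as_matrix()
o=-c["R"].T@c["t"]
print("cam in tool",Rt.T@(o-p), "\n",np.round(Rt.T@c["R"].T,3),c["intrinsics"][0,0])
def q(yaw): # tool z down, tool x at yaw
    return (R.from_euler('z',yaw)*R.from_euler('x',np.pi)).as_quat()
for n,P in [("rest",(.45,.295,.2)),("screwL",(.58,.12,.2)),("screwR",(.58,-.03,.2)),("pulled",(.44,.04,.2))]:
  for y in np.arange(-3.14,3.15,np.pi/4):
    j=inverse_kinematics(P,q(y)); print(n,round(y,2),None if j is None else np.round(j,2))
E
```

```text
[ 7.97293923e-01 -6.03591251e-01 -3.20619119e-05 -1.88601114e-05] 0.0879082784750669
cam in tool [ 0.00049855 -0.0732446  -0.16153409] 
 [[ 1.    -0.001 -0.001]
 [ 0.001  0.964  0.266]
 [ 0.001 -0.266  0.964]] 264.81368336884134
rest -3.14 [ 0.45  0.29  1.67  0.    1.18 -2.69]
rest -2.35 [0.45 0.29 1.67 0.   1.18 2.81]
rest -1.57 [0.45 0.29 1.67 0.   1.18 2.02]
rest -0.78 [ 0.45  0.29  1.67 -0.    1.18  1.24]
rest 0.0 [ 0.45  0.29  1.67 -0.    1.18  0.45]
rest 0.79 [ 0.45  0.29  1.67 -0.    1.18 -0.34]
rest 1.57 [ 0.45  0.29  1.67 -0.    1.18 -1.12]
rest 2.36 [ 0.45  0.29  1.67  0.    1.18 -1.91]
rest 3.14 [ 0.45  0.29  1.67  0.    1.18 -2.69]
screwL -3.14 None
screwL -2.35 [0.09 0.37 1.56 0.   1.22 2.44]
screwL -1.57 [ 0.09  0.37  1.56 -0.    1.22  1.66]
screwL -0.78 [ 0.09  0.37  1.56 -0.    1.22  0.87]
screwL 0.0 [ 0.09  0.37  1.56 -0.    1.22  0.09]
screwL 0.79 [ 0.09  0.37  1.56 -0.    1.22 -0.7 ]
screwL 1.57 [ 0.09  0.37  1.56 -0.    1.22 -1.48]
screwL 2.36 [ 0.09  0.37  1.56  0.    1.22 -2.27]
screwL 3.14 None
screwR -3.14 [-0.17  0.35  1.58  0.    1.21  2.97]
screwR -2.35 [-0.17  0.35  1.58  0.    1.21  2.18]
screwR -1.57 [-0.17  0.35  1.58 -0.    1.21  1.4 ]
screwR -0.78 [-0.17  0.35  1.58 -0.    1.21  0.61]
screwR 0.0 [-0.17  0.35  1.58 -0.    1.21 -0.17]
screwR 0.79 [-0.17  0.35  1.58 -0.    1.21 -0.96]
screwR 1.57 [-0.17  0.35  1.58  0.    1.21 -1.74]
screwR 2.36 [-0.17  0.35  1.58  0.    1.21 -2.53]
screwR 3.14 [-0.17  0.35  1.58  0.    1.21  2.97]
pulled -3.14 None
pulled -2.35 [-0.07  0.15  1.86  0.    1.12  2.29]
pulled -1.57 [-0.07  0.15  1.86 -0.    1.12  1.5 ]
pulled -0.78 [-0.07  0.15  1.86 -0.    1.12  0.72]
pulled 0.0 [-0.07  0.15  1.86 -0.    1.12 -0.07]
pulled 0.79 [-0.07  0.15  1.86 -0.    1.12 -0.85]
pulled 1.57 [-0.07  0.15  1.86 -0.    1.12 -1.64]
pulled 2.36 [-0.07  0.15  1.86  0.    1.12 -2.42]
pulled 3.14 None
```

```bash
cat >> h.py <<'E'
from scipy.spatial.transform import Rotation as Rn
def q(yaw): return (Rn.from_euler('z',yaw)*Rn.from_euler('x',np.pi)).as_quat()
E
python3 - <<'E'
from h import *
move_ptp((.49,.045,.30),q(np.pi/2))
c=capture("wrist");save(c,"w1.png",s=1.5);np.savez("w1.npz",**c)
for n in ["head_left","finger_hole","tray_front"]:
    for s in silhouettes("wrist",n): print(n,s["conf"],s["xy"],s["region"].sum())
    if n!="finger_hole": np.save(n+".npy",[s["region"] for s in silhouettes("wrist",n)])
move_ptp((.43,.285,.30),q(np.pi/2))
c=capture("wrist");save(c,"w2.png",s=1.5);np.savez("w2.npz",**c)
for s in silhouettes("wrist","key_grip"): print(s["conf"],s["xy"],s["region"].sum())
print(current_clock())
E
```

```text
head_left 0.58 [305.3, 220.8] 769
finger_hole 0.83 [259.8, 193.6] 1809
tray_front 0.79 [256.6, 194.1] 1920
0.95 [273.3, 182.8] 942
0.71 [113.9, 227.1] 1721
0.66 [289.2, 94.5] 1085
0.63 [343.1, 152.5] 1032
4.9333
```

View pics/w1.png

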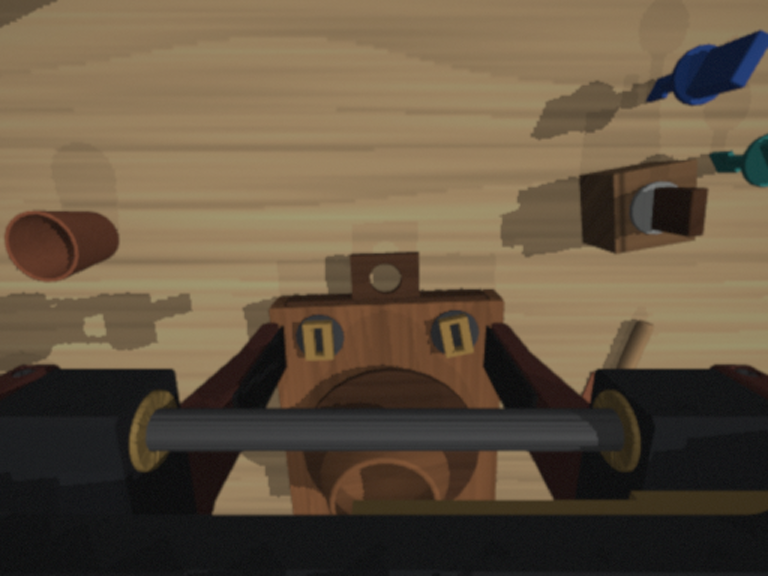

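View pics/w2.png

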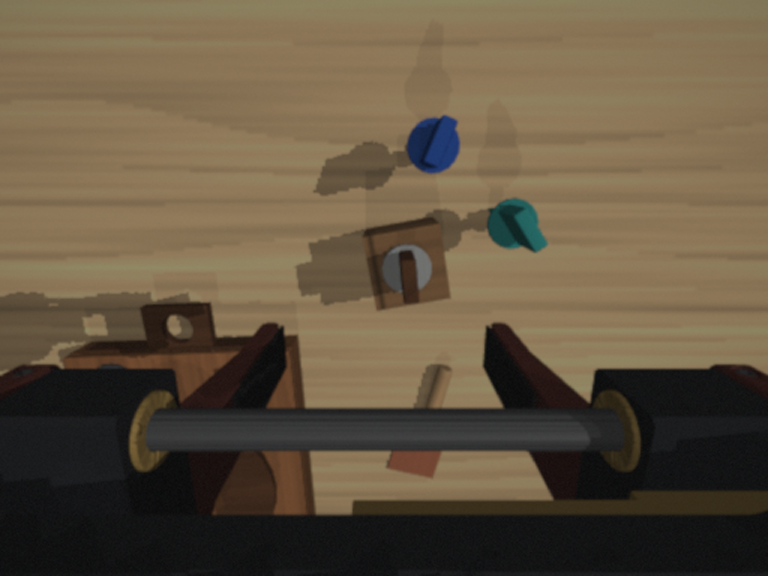

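w1: the slots are at about (212,227) and (305,223) in original pixels, and the hole at (257,185). w2: the steel-collared key in the rest is at (272,181); the blue and teal decoys are clear of it. Next I'll fit the poses from depth.

```bash
python3 - <<'E'
from h import *
def rect(P):
    P=P.astype(np.float32); (c,s,a)=cv2.minAreaRect(P[:,:2]*1000); return np.round(c,1),np.round(s,1),round(a,1),len(P)
w1=dict(np.load("w1.npz"));w2=dict(np.load("w2.npz"))
X=cloud(w1)
def near(X,cx,cy,r): 
    m=np.zeros(X.shape[:2],bool);m[cy-r:cy+r,cx-r:cx+r]=1;return m
for n,cx,cy in [("R",212,227),("L",305,223)]:
    m=near(X,cx,cy,18)
    print(n,np.round(np.nanpercentile(X[m][:,2],[5,50,80,95]),4))
    b=m&(X[...,2]>.0595); print(rect(X[b]),np.nanmean(X[b],0))
    # slot
    img=w1["image"].astype(int)
    # slot points: inside boss, low z
    # circle disc hull
    sl=m&(X[...,2]>.049)
    print(" disc",rect(X[sl]))
# deck
m=(X[...,2]>.042)&(X[...,2]<.0505)&(X[...,0]<.62)
print("deck",rect(X[m]))
t=near(X,257,185,35)&(X[...,2]>.025)&(X[...,2]<.038)&(X[...,0]<.545)
P=X[t];print("tab",rect(P),P.min(0),P.max(0),np.median(P[:,2]))
h=near(X,257,185,12)&(X[...,2]<.02)
print("hole",np.nanmean(X[h],0),rect(X[h]))
gray=cv2.cvtColor(w1["image"],cv2.COLOR_BGR2GRAY)
X2=cloud(w2)
m=near(X2,272,181,32)
k=m&(X2[...,2]>.10); print("key",rect(X2[k]),np.nanpercentile(X2[k][:,2],[50,95]))
k=m&(X2[...,2]>.12); print("keytop",rect(X2[k]))
k=m&(X2[...,2]>.0735)&(X2[...,2]<.085); print("collar",rect(X2[k]))
k=m&(X2[...,2]>.065)&(X2[...,2]<.0725); print("rest",rect(X2[k]))
# slot ellipse / hole via intensity
for n,cx,cy in [("R",212,227),("L",305,223)]:
    g=gray[cy-18:cy+18,cx-18:cx+18]; print(n); 
crop=w1["image"][160:250,180:340]; cv2.imwrite("pics/c1.png",cv2.resize(crop,None,fx=5,fy=5,interpolation=3))
c2=w2["image"][135:215,220:320]; cv2.imwrite("pics/c2.png",cv2.resize(c2,None,fx=6,fy=6,interpolation=3))
E
```

```text
R [0.0467 0.0513 0.0629 0.0642]
(array([591.6, -27.9]), array([43.3, 30.5]), 2.0, 366) [ 0.59099206 -0.02774033  0.06327472]
 disc (array([594.8, -29.2]), array([60.6, 56.2]), 0.6, 796)
L [0.0468 0.0513 0.0631 0.0642]
(array([586.7, 122. ]), array([43.1, 30. ]), 12.9, 362) [0.58580705 0.12180881 0.06344314]
 disc (array([587.6, 123.9]), array([58.6, 57.1]), 89.5, 806)
deck (array([530.1,  12.7]), array([200.9, 665.9]), 4.5, 4317)
tab (array([523. ,  44.6]), array([44.8, 75.3]), 1.1, 906) [0.50001458 0.00706761 0.02507116] [0.54496053 0.08259345 0.03624898] 0.03349642579191558
hole [ 5.36003392e-01  4.51564546e-02 -3.65664170e-04] (array([536. ,  45.6]), array([33.6, 33.8]), 41.8, 288)
key (array([448.1, 306.4]), array([39.8, 13.9]), 5.8, 351) [0.12538727 0.12661972]
keytop (array([448.2, 306.4]), array([39.6, 13.9]), 5.8, 316)
collar (array([447.6, 306.2]), array([47.7, 48.8]), 11.8, 542)
rest (array([448.7, 307.3]), array([78.3, 78. ]), 10.1, 1668)
R
L
```

View pics/c1.png

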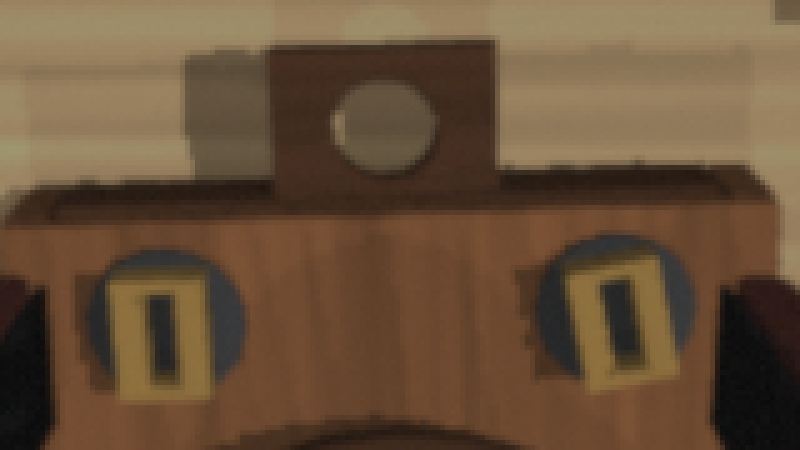

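View pics/c2.png

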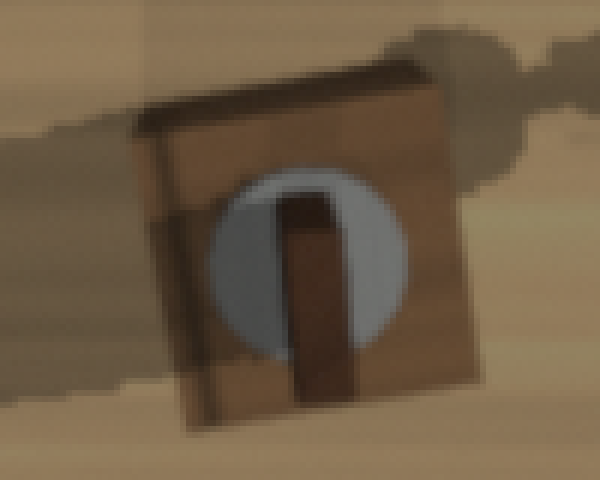

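```bash
python3 - <<'E'
from h import *
w1=dict(np.load("w1.npz"))
for z in (.034,.030,.022): print(z,ray(w1,(257,185.4),z))
yaw=np.radians(5.8-90)
move_ptp((.448,.3064,.16),q(yaw))
servo_line((.448,.3064,.085),rate=.1,contact_N=8)
print(current_position()); f0=current_force()
move_gripper(0.0)
print("gap",current_finger_gap(),np.round(np.array(current_force())-f0,2))
servo_line((.448,.3064,.195),rate=.1)
print("gap",current_finger_gap(),current_clock(), current_force())
c=capture("wrist");save(c,"w3.png",s=1.5);c=capture("scene");save(c,"s3.png",crop=(230,120,430,270),s=4)
E
```

```text
0.034 [0.52774724 0.04553952 0.034     ]
0.03 [0.52877208 0.04555237 0.03      ]
0.022 [0.53082177 0.04557805 0.022     ]
[0.44842882 0.30664082 0.08541197]
gap 0.014218530798052229 [-0.14 -1.28  0.71]
gap 0.014153004543164161 10.7917 [ 0.02322537  0.92486404 -2.22816268]
```

View pics/w3.png

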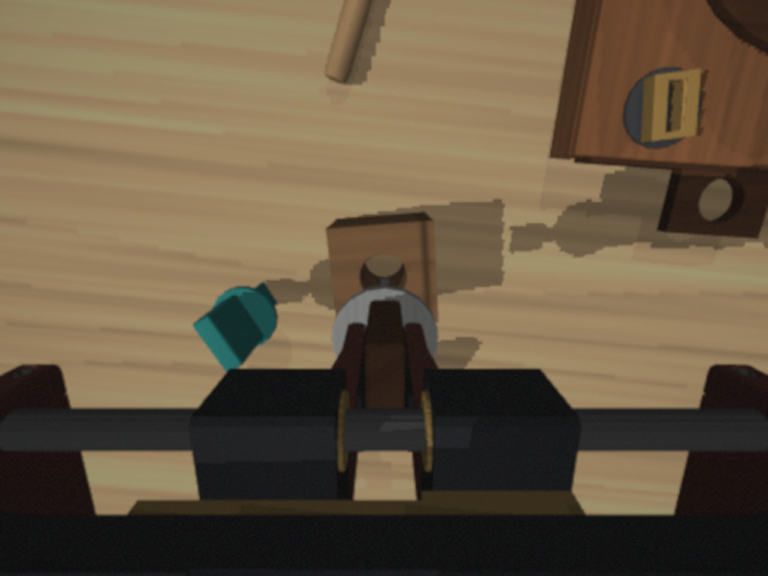

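View pics/s3.png

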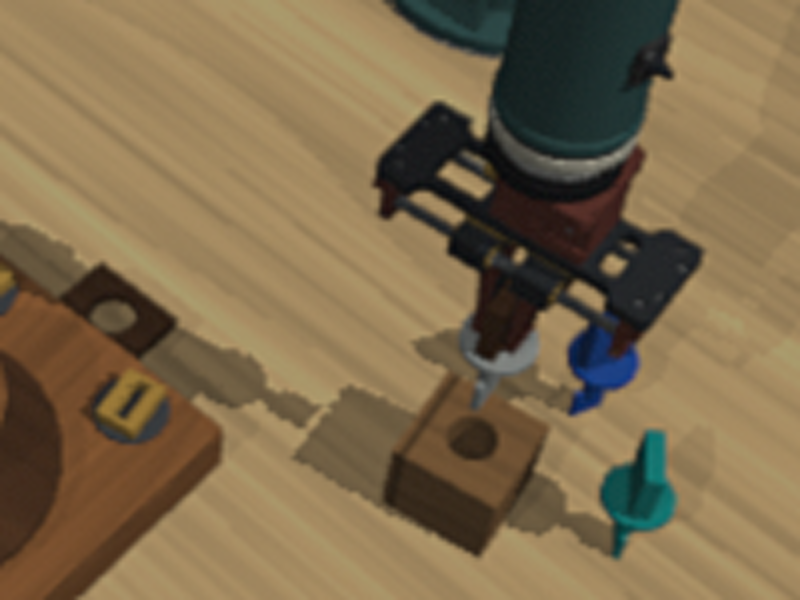

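```bash
python3 - <<'E'
from h import *
x,y=.5865,.1220
yaw=np.radians(12.9-90)
move_ptp((x,y,.185),q(yaw))
print(np.round(current_position(),4)); sleep(.2)
f0=np.array(current_force())
c=capture("wrist");save(c,"w4.png",s=1.5)
hit=servo_line((x,y,.140),rate=.06,contact_N=5)
print(hit,np.round(current_position(),4),np.round(current_force()-f0,2))
if not hit:
    hit=servo_line((x,y,.131),rate=.03,contact_N=5)
    print(hit,np.round(current_position(),4),np.round(current_force()-f0,2))
c=capture("wrist");save(c,"w5.png",s=1.5);c=capture("scene");save(c,"s5.png",crop=(200,150,320,250),s=5)
print(current_clock())
E
```

```text
[0.5857 0.1228 0.1847]
False [0.5868 0.122  0.1402] [ 0.1  -0.23  0.11]
False [0.5863 0.122  0.1308] [0.46 1.21 0.68]
13.5083
```

View pics/w5.png

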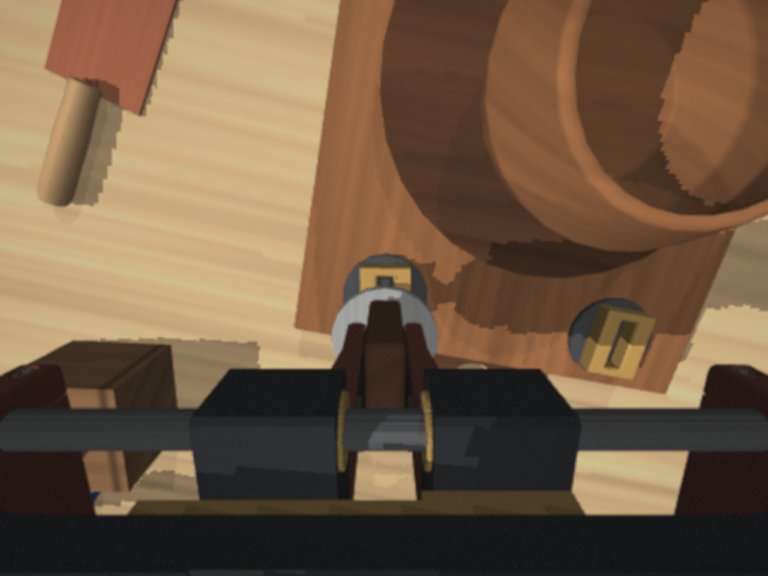

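View pics/s5.png

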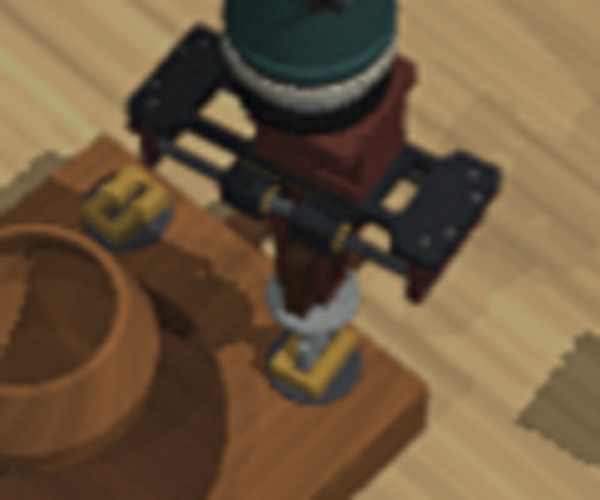

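View pics/w4.png

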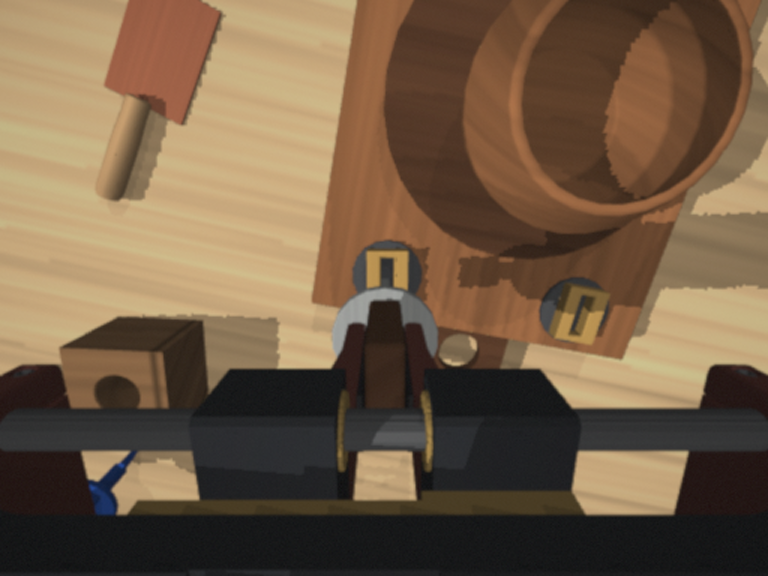

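The blade is in the left slot: z went down to target without contact, and w5 shows the blade behind the collar at (385,282). Turning now.

```bash
cat >> h.py <<'E'
def turn(x,y,z,d0,dmax,step=6):
    p=(x,y,z); t0=np.array(current_torque()); f0=np.array(current_force()); d=d0; log=[]
    while d<dmax:
        d=min(d+step,dmax)
        j=inverse_kinematics(p,q(np.radians(d-90)))
        goto_joints(j)
        t=np.array(current_torque())-t0; f=np.array(current_force())-f0
        log.append((round(d,1),round(t[2],3),np.round(f,1).tolist()))
        if abs(t[2])>0.6 or np.linalg.norm(f)>15: print("stop"); break
    for l in log: print(*l)
    print(current_position(),current_clock()); return d
E
python3 - <<'E'
from h import *
turn(.5865,.122,.131,12.9,94)
c=capture("wrist");save(c,"w6.png",s=1.5);c=capture("scene");save(c,"s6.png",crop=(200,150,320,250),s=5)
E
```

```text
18.9 0.014 [1.7, 0.8, 0.0]
24.9 -0.019 [0.8, 0.4, -0.6]
30.9 -0.03 [1.0, 1.4, 0.1]
36.9 -0.007 [0.7, 1.4, -0.0]
42.9 0.008 [1.1, 1.3, 0.3]
48.9 -0.03 [0.3, 2.6, 0.7]
54.9 -0.056 [0.3, 2.6, 0.4]
60.9 -0.081 [-1.4, 2.9, 1.4]
66.9 -0.064 [-0.7, 4.0, 1.2]
72.9 -0.028 [-1.5, 3.5, 1.6]
78.9 -0.016 [-2.2, 3.0, 1.4]
84.9 -0.031 [-2.6, 4.4, 1.1]
90.9 -0.055 [-2.0, 3.3, 1.3]
94 -0.033 [-2.4, 4.2, 1.2]
[0.58584036 0.12187229 0.13071062] 17.0083
```

View pics/w6.png

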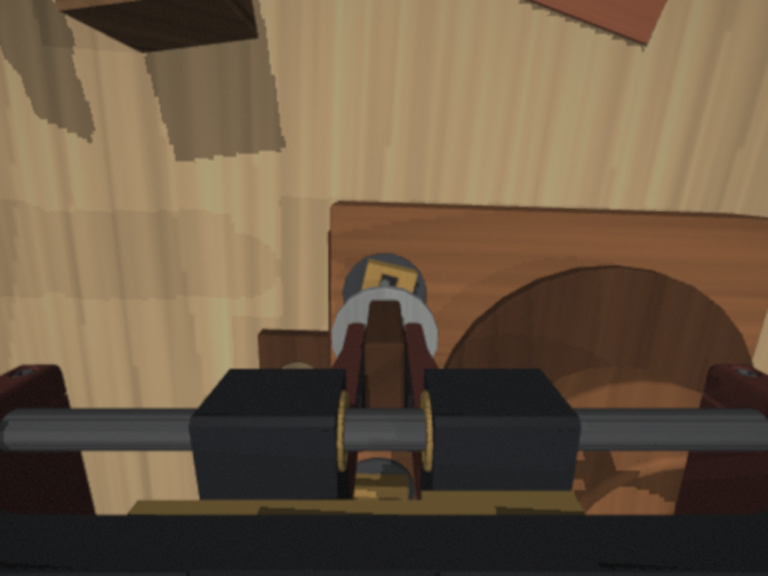

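View pics/s6.png

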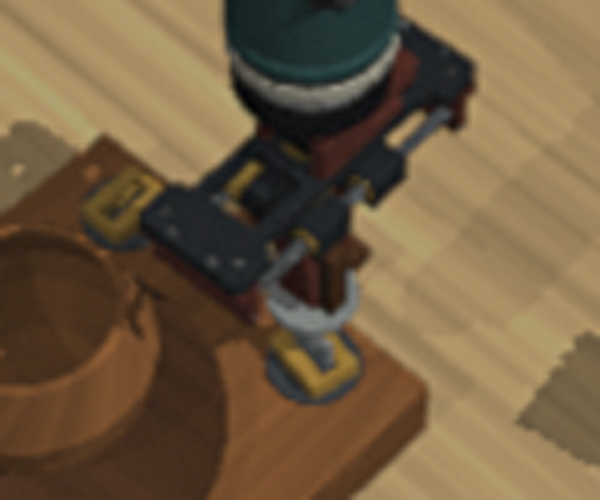

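The head lags about 13° behind the blade (slot slack) and no stop has been felt yet, so I'll turn further.

```bash
python3 - <<'E'
from h import *
turn(.5865,.122,.131,94,104,step=2.5)
c=capture("wrist");save(c,"w7.png",s=1.5)
E
```

```text
stop
96.5 -0.013 [-0.7, -0.5, 0.7]
99.0 -0.228 [-1.3, -0.4, 0.1]
101.5 -0.522 [-0.6, -1.3, -0.4]
104.0 -0.701 [-1.6, -0.7, -0.8]
[0.58598931 0.12182455 0.13076311] 18.1083
```

View pics/w7.png

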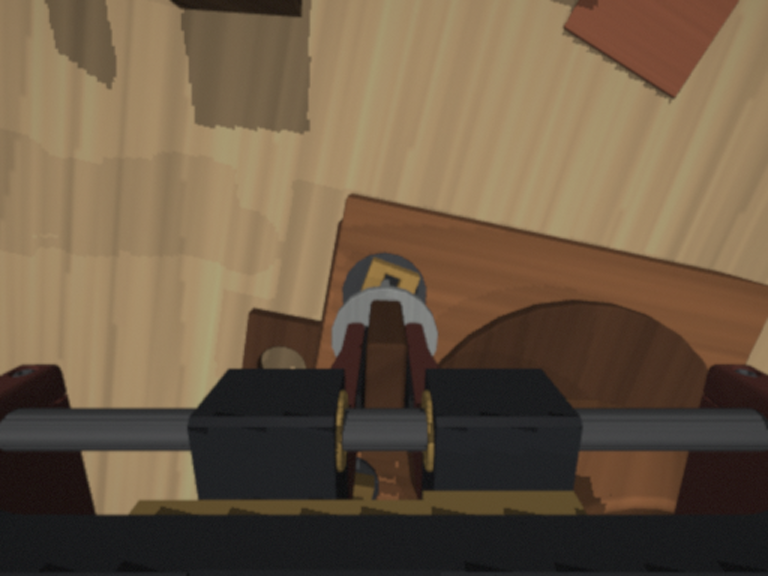

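```bash
python3 - <<'E'
from h import *
goto_joints(inverse_kinematics((.5865,.122,.131),q(np.radians(84-90))))
print(np.round(current_force(),2),np.round(current_torque(),2))
servo_line((.5865,.122,.185),rate=.1)
x,y=.5914,-.0279
move_ptp((x,y,.185),q(np.radians(2-90)))
sleep(.2);f0=np.array(current_force())
c=capture("wrist");save(c,"w8.png",s=1.5)
hit=servo_line((x,y,.140),rate=.06,contact_N=5)
print(hit,np.round(current_position(),4),np.round(current_force()-f0,2))
if not hit:
    hit=servo_line((x,y,.131),rate=.03,contact_N=5)
    print(hit,np.round(current_position(),4),np.round(current_force()-f0,2))
c=capture("wrist");save(c,"w9.png",s=1.5)
print(current_clock(),current_finger_gap())
E
```

```text
[-0.8  -0.06 -2.34] [-0.08  0.05 -0.01]
False [ 0.5917 -0.028   0.1402] [-0.7  -1.08  1.04]
False [ 0.5912 -0.0279  0.1308] [ 0.3  -0.6  -0.55]
22.0083 0.013612503654140965
```

View pics/w8.png

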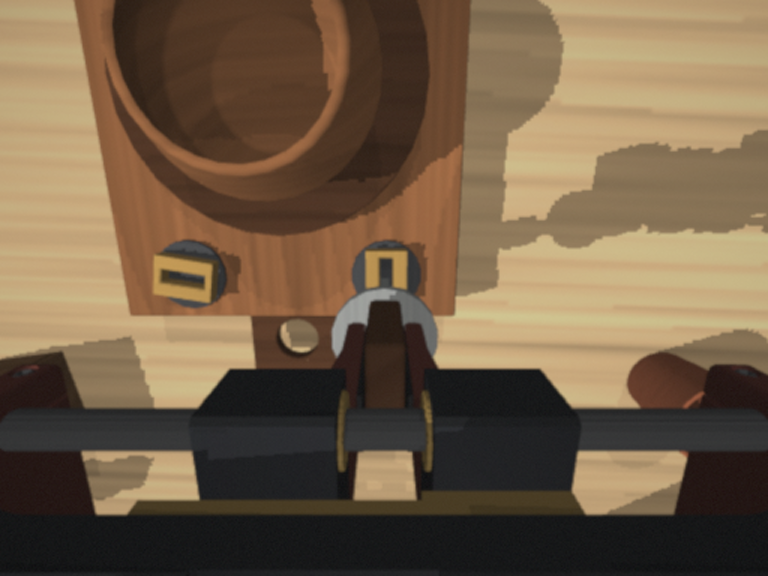

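View pics/w9.png

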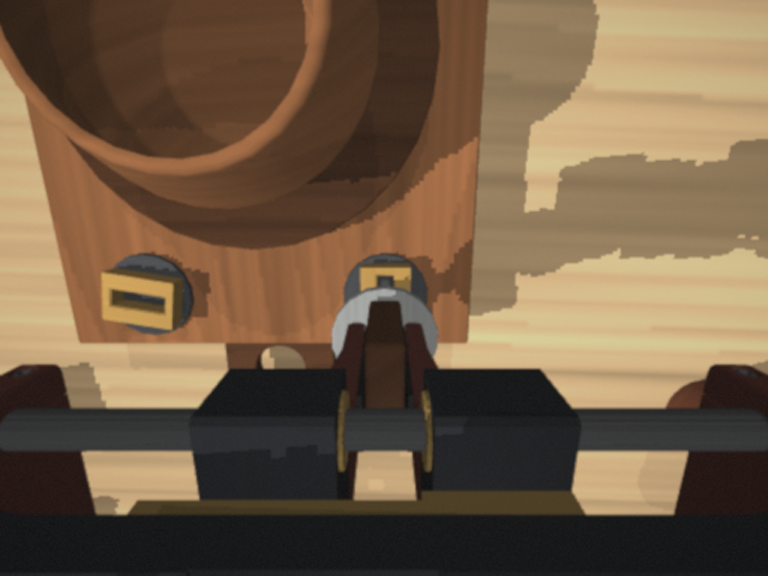

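w8 and w9 show the left slot open at about 80° and the blade in the right slot (385,282). I'll turn that one, then look at both heads and the hole.

```bash
python3 - <<'E'
from h import *
x,y=.5914,-.0279
turn(x,y,.131,2,92,step=10)
turn(x,y,.131,92,104,step=3)
goto_joints(inverse_kinematics((x,y,.131),q(np.radians(84-90))))
print(np.round(current_force(),2),np.round(current_torque(),2))
servo_line((x,y,.185),rate=.1)
move_ptp((.5285,.0455,.185),q(np.radians(92-90)))
print(current_clock(),current_finger_gap())
c=capture("wrist");save(c,"w10.png",s=1.5);c=capture("top");save(c,"t10.png",crop=(170,80,330,240),s=3.75)
E
```

```text
12 -0.057 [-0.4, -1.1, -0.1]
22 -0.011 [1.0, -1.6, -0.3]
32 0.017 [0.2, -2.2, -0.9]
42 0.017 [0.3, -1.0, -0.9]
52 -0.006 [-0.7, -0.7, -0.1]
62 0.028 [0.8, -0.4, 0.4]
72 -0.014 [-0.9, -0.8, -1.6]
82 0.022 [-1.1, 0.9, -1.0]
92 -0.036 [-1.8, 0.4, 0.7]
[ 0.59098538 -0.02784945  0.13084829] 24.6333
stop
95 -0.016 [-0.7, -1.3, -1.3]
98 -0.172 [-1.4, -0.0, -0.4]
101 -0.515 [-0.7, -0.7, -0.3]
104 -0.626 [-2.6, -2.6, -0.2]
[ 0.59108584 -0.02807999  0.13086159] 25.6333
[ 0.89  0.07 -2.  ] [-0.02 -0.05  0.01]
27.225 0.013882108631587382
```

View pics/w10.png

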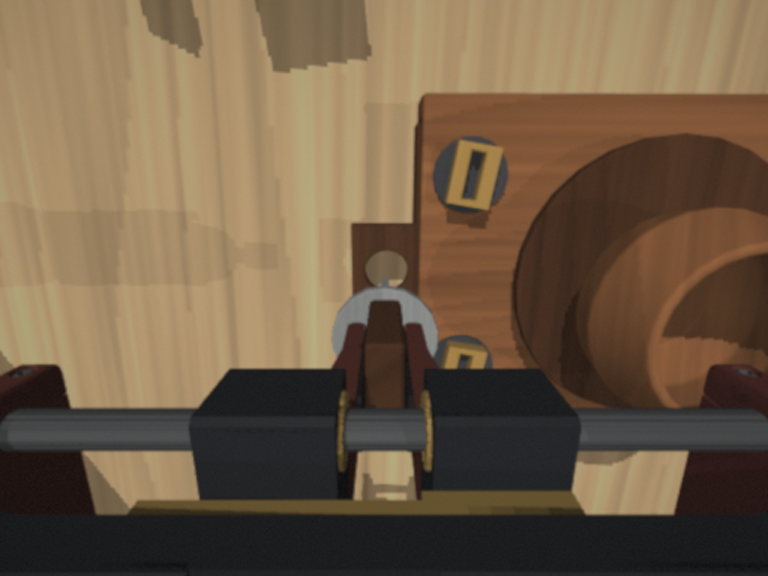

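View pics/t10.png

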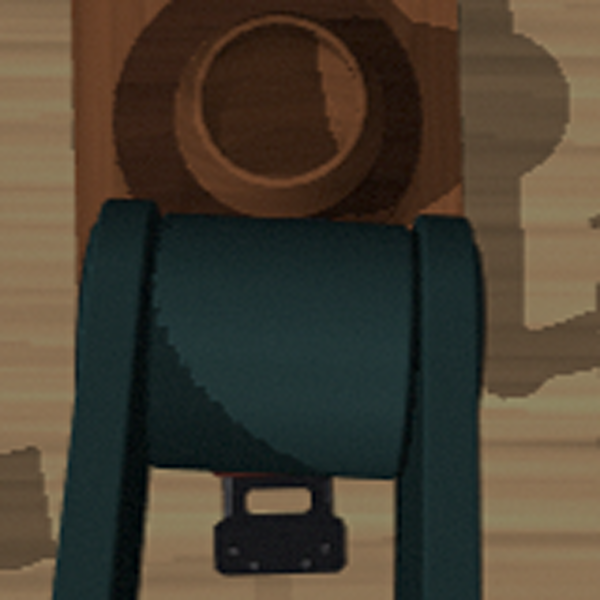

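The hole (386,268) is lined up with the shaft and both heads show their slots at about 80°. Lowering into the hole and drawing the tray.

```bash
python3 - <<'E'
from h import *
f0=np.array(current_force())
hit=servo_line((.5285,.0455,.093),rate=.08,contact_N=5)
print(hit,np.round(current_position(),4),np.round(current_force()-f0,2))
if not hit:
    d=-np.array([np.cos(np.radians(1.9)),np.sin(np.radians(1.9)),0])
    p=np.array([.5285,.0455,.093])
    for s in np.arange(.01,.1001,.01):
        hit=servo_line(p+d*s,rate=.05,contact_N=10)
        print(round(s,3),hit,np.round(current_position(),4),np.round(current_force()-f0,1))
        if hit: break
c=capture("wrist");save(c,"w11.png",s=1.5);c=capture("scene");save(c,"s11.png",crop=(200,140,340,260),s=5)
print(current_clock())
E
```

```text
False [0.529  0.0455 0.0935] [-1.36  0.31 -1.61]
0.01 False [0.518  0.0452 0.0932] [-1.3  0.9 -1.2]
0.02 False [0.5078 0.0448 0.093 ] [-0.3 -0.  -1.5]
0.03 False [0.4976 0.0446 0.0929] [-1.   0.8 -0.8]
0.04 False [0.4876 0.0443 0.0929] [-0.7  0.8 -0.9]
0.05 False [0.4776 0.0439 0.0929] [-0.4  0.  -0.8]
0.06 False [0.4676 0.0436 0.0929] [-2.   0.5 -0.8]
0.07 False [0.4576 0.0433 0.0929] [-0.4  0.6 -0.2]
0.08 False [0.4476 0.0429 0.0929] [-1.3  0.2 -0.8]
0.09 True [0.4416 0.0424 0.0935] [ 1.8  0.3 -0.4]
31.8167
```

View pics/w11.png

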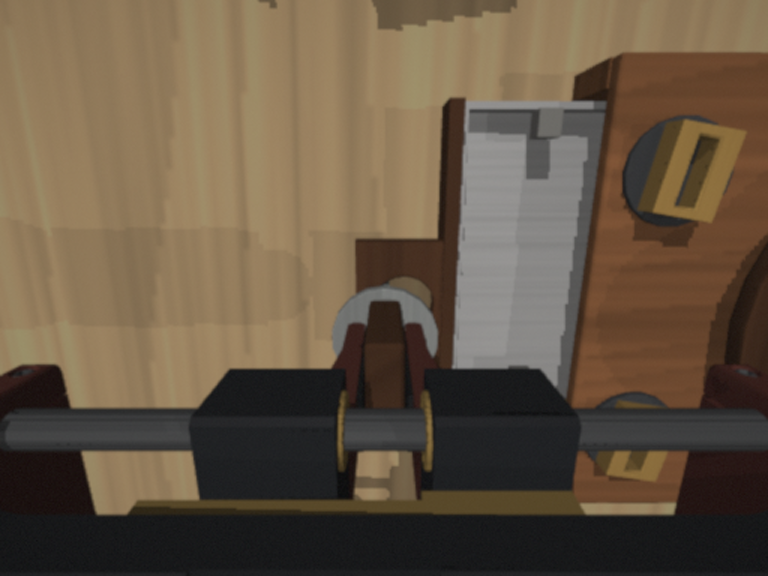

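View pics/s11.png

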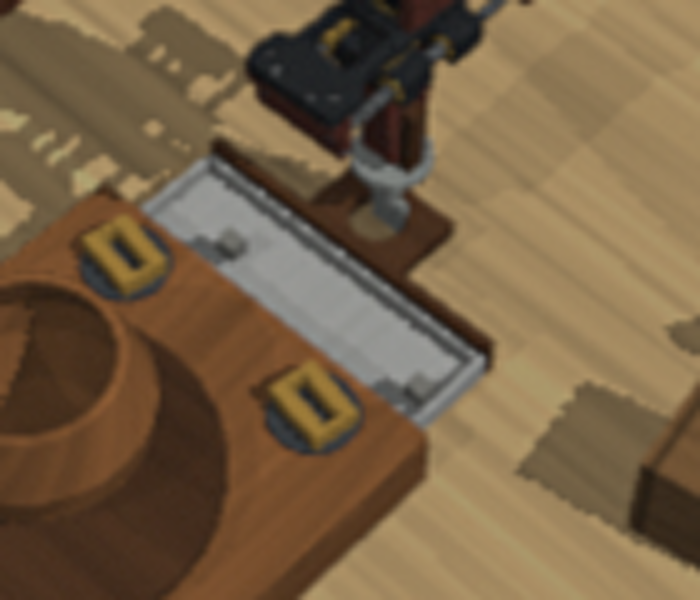

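The tray stopped against its stop after about 87 mm of travel (75 plus hole slack), and its inside is fully in view. Returning the key.

```bash
python3 - <<'E'
from h import *
p=np.array(current_position())
d=np.array([np.cos(np.radians(1.9)),np.sin(np.radians(1.9)),0])
b=p+d*.0095
servo_line(b,rate=.06)
b[2]=.2; servo_line(b,rate=.1)
yaw=np.radians(5.8-90)
move_ptp((.4483,.3068,.195),q(yaw))
sleep(.2)
c=capture("wrist");save(c,"w12.png",s=1.5);c=capture("scene");save(c,"s12.png",crop=(230,120,430,270),s=4)
print(current_clock(),current_position(),current_finger_gap())
E
```

```text
35.4167 [0.44842424 0.30653678 0.1950552 ] 0.013945814923187019
```

View pics/w12.png

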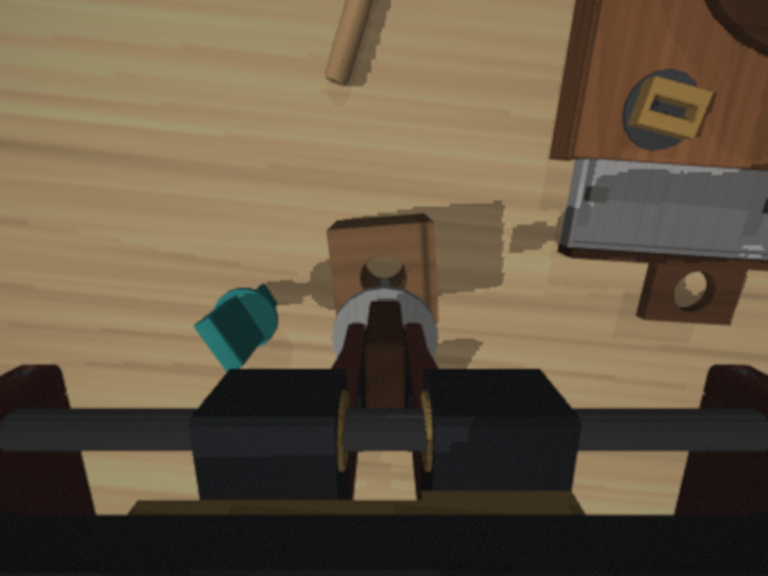

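View pics/s12.png

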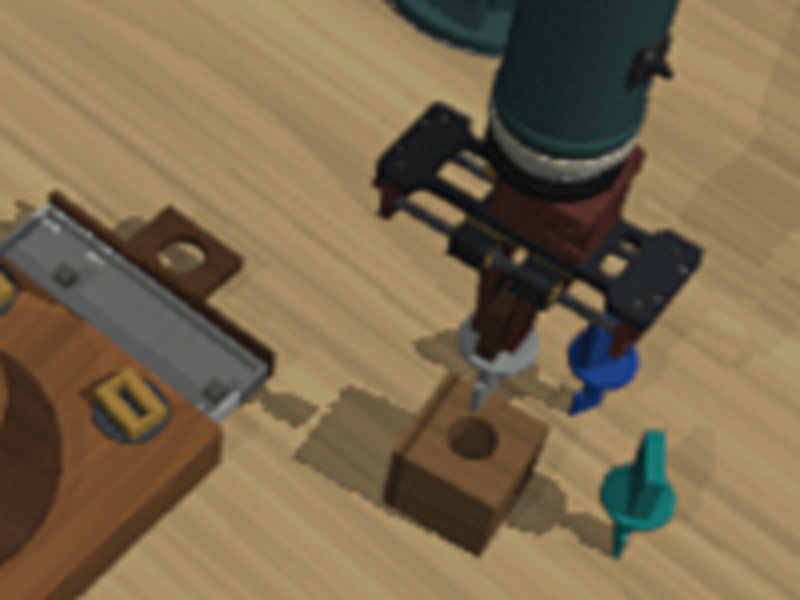

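The key hangs over the rest hole exactly as it did after pick-up (collar (385,330), hole (383,272)). Lowering and releasing.

```bash
python3 - <<'E'
from h import *
f0=np.array(current_force())
h1=servo_line((.4483,.3068,.095),rate=.08,contact_N=6)
print(h1,current_position(),np.round(current_force()-f0,1))
if not h1:
    h2=servo_line((.4483,.3068,.084),rate=.03,contact_N=4)
    print(h2,current_position(),np.round(current_force()-f0,1))
    move_gripper(.088)
    print(current_finger_gap())
    servo_line((.4483,.3068,.2),rate=.1)
    move_ptp((.40,.20,.32),q(np.pi/2))
    sleep(.3)
c=capture("wrist");save(c,"w13.png",s=1.5);np.savez("w13.npz",**c);c=capture("top");save(c,"t13.png",s=1.5);c=capture("scene");save(c,"s13.png",s=1.5)
print(current_clock())
E
```

```text
False [0.44870876 0.30704347 0.09552399] [ 0.1  0.5 -0.1]
True [0.44855874 0.30688196 0.08485817] [-0.1  0.5  5.2]
0.08785510701372523
42.85
```

View pics/w13.png

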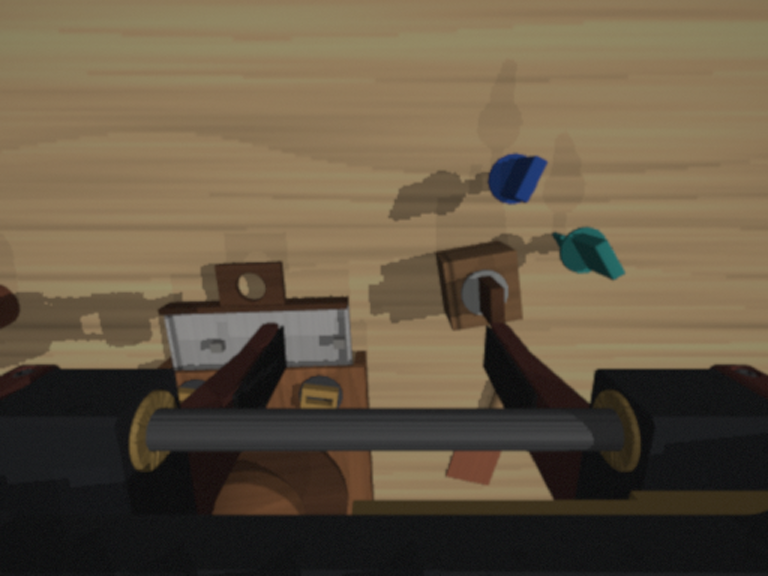

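View pics/s13.png

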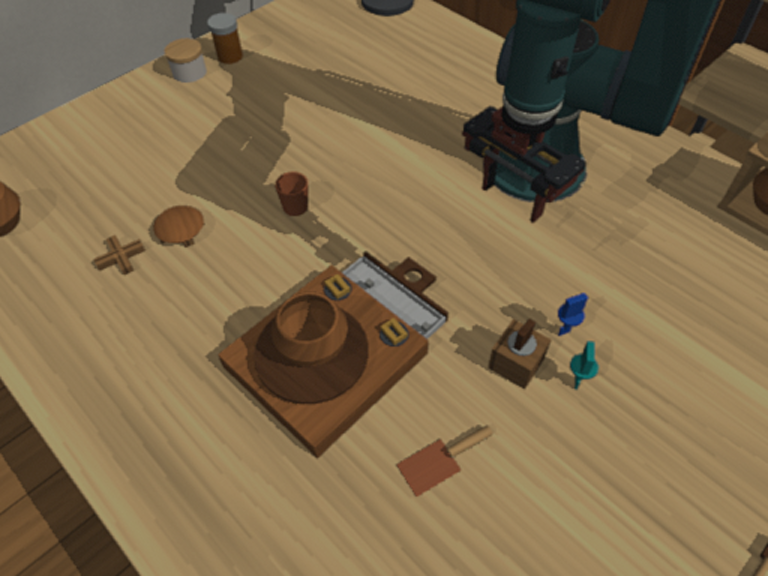

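The key hangs in its rest and the tray is out. One numeric check before handing in.

```bash
python3 - <<'E'
from h import *
def rect(P):
    (c,s,a)=cv2.minAreaRect(P[:,:2].astype(np.float32)*1000); return np.round(c,1),np.round(s,1),round(a,1),len(P)
c=capture("scene");X=cloud(c)
def sel(x0,x1,y0,y1,z0,z1): return X[(X[...,0]>x0)&(X[...,0]<x1)&(X[...,1]>y0)&(X[...,1]<y1)&(X[...,2]>z0)&(X[...,2]<z1)]
P=sel(.41,.49,.26,.35,.1,.2);print("key",rect(P),P[:,2].max());print("keytop",rect(P[P[:,2]>.12]))
for y in (.122,-.028):
    print("head",rect(sel(.55,.62,y-.04,y+.04,.0595,.07)))
P=sel(.39,.52,.01,.08,.028,.038);print("tab",rect(P),P[:,0].min())
P=sel(.4,.52,-.1,.2,.028,.06);print("front x",np.percentile(P[:,0],[1,50,99]))
for n in ["top"]:
    c=capture(n)
    for qn in ["cup_mid","spatula_grip","bowl_mid"]:
        for s in spot_in(n,qn)[:2]: print(qn,s["conf"],np.round(s["xy"],1))
E
```

```text
key (array([448.1, 307.1]), array([41.7, 15.1]), 5.4, 121) 0.13154480582652178
keytop (array([448.1, 307. ]), array([41.7, 15.1]), 5.6, 82)
head (array([584.6, 122. ]), array([43. , 30.7]), 82.4, 126)
head (array([589.6, -26.9]), array([44.6, 30.8]), 81.3, 117)
tab (array([454.3,  44.9]), array([69.5, 65.9]), 90.0, 286) 0.4213654144170649
front x [0.42484803 0.47365021 0.51530488]
cup_mid 0.84 [380.5 209.3]
spatula_grip 0.8 [134.  127.8]
bowl_mid 0.84 [245.5 106.1]
bowl_mid 0.35 [132.2 125.3]
```

View pics/t13.png

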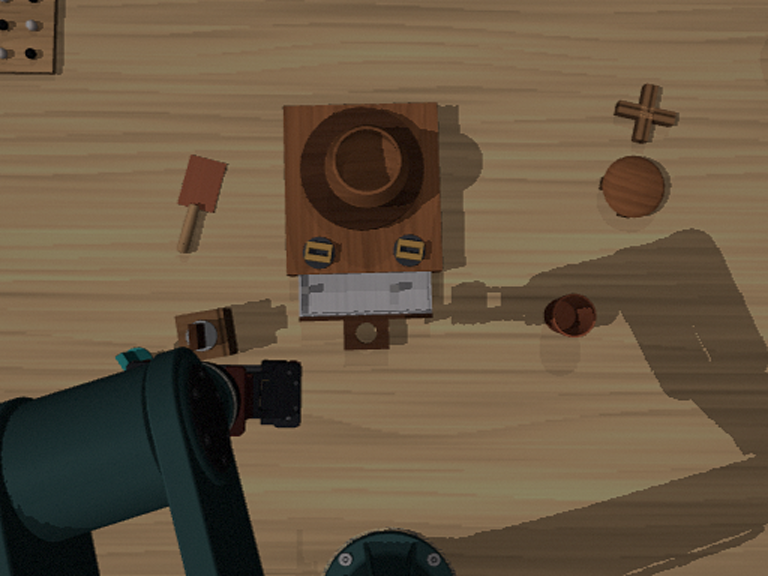

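```bash
python3 -c "
from bench import *
print(current_qvel(),current_force());close_job();print(current_clock())"
```

```text
[-1.60409685e-03  1.83105366e-03 -7.74112016e-04 -1.02743840e-03
 -1.24239326e-04 -3.70278335e-05] [0.57573925 0.32327885 0.78444139]
the job is handed in; nothing more can be done
the job is handed in; nothing more can be done
```

I opened both screws and drew the tray out to its stop with the key, then hung the key back upright in its rest and handed the job in. At my last reading the robot clock was about 43 s, against the 72 s limit.

Last checks from the cameras:
- **Screws:** the heads measure about 80.5° (left) and 79.4° (right), so both are at about 1.4 rad. I felt each one reach its stop.
- **Tray:** the key stopped against the tray's stop after about 87 mm of travel, including the slack in the hole. The tab's front edge moved about 75 mm in the pictures, but part of that depth fit was noisy: its outline came out the wrong size.
- **Key:** it sits about 0.5 mm from the hole's axis and stands upright. It was released at the same height it was picked up from, and the arm is clear of everything. The highest depth reading on the grip was about 5 mm above the expected top, which I put down to noise from the scene camera.
- **Bowl, cup and spatula:** they show no visible change in the pictures. The detector's centres for them shifted 2 to 3 pixels from the first picture, which is within its usual error but is not an exact check.

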